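# Putting the oiled plates back in the drawplate drawer

## Robot

A 7-joint arm with a two-finger parallel gripper is mounted at the origin on the work surface. World frame = base frame: x ahead of the robot, y to its left, z up, the work surface at z = 0. Lengths are in m, angles in rad, forces in N, time in s.
With the tool pointing down it reaches from about 0.4 to 0.85 m from the base axis. Payload 4.5 kg.
Tool frame: the origin (TCP) lies between the finger pads; the fingertips stand 22 mm ahead of it and the grasp point (between the pads) lies 3 mm ahead of it; z points along the fingers, y is the line along which they close (so a half turn about z gives the same grasp; the last joint's range is limited). The gripper opens to 88 mm and grips with 3 to 60 N. Pads are 18 mm wide; open, the fingers measure 123 mm over their backs; the gripper's body (75 mm by 187 mm) begins 45 mm behind the grasp point.
Start: joints at [-1.126, 0.689, -0.195, 1.565, 0.157, 0.902, -0.215], TCP at [0.25, 0.573, 0.261] pointing down, gripper open.
Joint ranges: [-3.01, 3.01], [-0.46, 2.08], [-1.47, 1.51], [0.13, 2.56], [-1, 4.14], [0.04, 2.09], [-2.66, 2.66]. Speed limits (rad/s): [2.57, 2.57, 3.14, 3.14, 3.14, 3.14, 3.14].

## Interface

Orientations are given as a rotation vector (axis times angle).
In Python, from workcell import env, vision gives the robot as it stands.
- The arm moves only by the tool play_rows, never from a script. Its argument "plan" is a list of rows, each a list of 7 numbers: the turn, a rotation vector about the world's x, y, z in units of 90 degrees (1.0 is 90 degrees), then the shift along the world's x, y, z in units of 0.15 m (1.0 is 0.15 m), then the opening, from 0 (shut) to 1 (fully open). A call has exactly 8 rows; each row is the pose to reach, as a shift and turn from the pose commanded when the call began; what a row does not reach only later rows make up. A row lasts 1/12 s, in which the tool goes at most 41.7 mm and 7.16 degrees, less where a joint would pass 70% of its speed; a pose out of reach is approached as far as the arm can. A call with a number of a shift or a turn outside -1 to 1 is refused whole. A call with a gripper value outside its range is refused whole. The fingers move at their own pace and stop on an object; "force" is the grip in N (left out, the last holds). Time passes only in rows, so rows that repeat a pose let the fingers close, or fill a call up. It gives the time, the measured TCP pose, the force, the opening and the grip force at its end, in the units of the state.
- env.observe(): the state, without advancing time (a new reading comes with each control period).
- vision.get_image(name): name is "side" or "top"; returns (picture, depth): 480x640x3 uint8, red, green, blue; 480x640 float32, m along the optical axis (not along the pixel's ray), 0 where there is no reading.
- vision.calibration(name): a dict with "intrinsics" (3x3 intrinsics, pixels), "R" (3x3) and "t" (3): a world point X has camera coordinates R X + t. Camera axes: x right, y down, z forward; pixel columns grow to the right and rows downward; lengths in m; the calibration is good to about 2 mm. A picture is of the moment at which its call begins. calibration takes no time and is no camera call.
- env.sign_off(): hands the job in; it is judged then, once.
Trained networks look in the newest picture that a camera, given by its name, has taken for a name from the list of things; names that differ only in an ending like _2 or _b are one class to them, and where a whole thing is asked for, a point or a joint stands for the part that bears it (a point fixed in the world has none). Each returns a list of dicts, best first, with "score" (0 to 1); they miss things now and then, are a little off and sometimes report something else, mostly with a low value. They report only what shows in the picture. A call takes as long as a camera call.
- vision.search_frame(thing, camera): "rect" ([left, top, width, height] in pixels, round what is visible of it).
- vision.landmark_of(thing, camera): "position" ([column, row] in pixels: a listed point, or the origin of a listed thing).
The state is a dict: "time_s": time; "joint_pos": joint angles; "joint_velocities": joint speeds; "joint_efforts": joint torques, N m; "tcp_pos": TCP position; "eef_rot": TCP orientation; "contact_force": force on the tool from outside, world axes, zero at the start; "torque": the same for the moment, N m; "gripper_width": finger opening in m; "gripper_force": force on a finger pad.
Only numpy, scipy, OpenCV 4.12 (cv2) and the standard library are available. Lean on these libraries where they do the work, as an engineer would, in place of code of your own. Each camera call takes 0.05 s, during which the arm holds its last target. There are 200 camera calls.

## Task

Two oiled steel plates, the drawplate and the thicker bezel block, are standing on edge on the grey pad. Draw back the bolt on the plate cabinet, pull its drawer fully open, and put each plate back on edge in the slot it fits snugly, lowered in rather than dropped, right down to the bottom. Leave the drawer open so that the oil can dry, and leave everything else as it is.

Things in the scene. Friction and masses are not known exactly. Their poses are not given: they have to be found in the camera images.
- cabinet: Low hardwood chest with one drawer, fixed: 320 wide, 200 deep, 107 high. Origin: middle of its front face, at bench height; x points into the chest (the drawer pulls out to -x, towards the robot), y along the front, z up. A brass keeper staple for the bolt, 10 wide, stands on the front at y = -150, 64 to 86 above the bench, sticking out 20. A firebrick on top reaches 137 high, 80 behind the front.
- bolt (a joint): How far the barrel bolt is drawn, m: 0 = shot, 0.026 = fully drawn. It sits on the drawer front and draws towards the cabinet's +y (towards the handle). Shot, its last 13 mm lie in the keeper and the drawer is locked; it is free from 0.016. May start up to 0.004. Friction about 1 N, stays where it is left.
- bolt_knob (a point): Centre of the bolt's steel ball knob, 14 across, on a 6 mm stem, 36 in front of the drawer front and 75 above the bench. Free space above and below it and to both sides: drawn, it is still 38 clear of the handle's near leg. Travels with the bolt.
- drawer (a joint): How far the drawer is pulled out, m: 0 = shut, 0.14 = fully open (end stop). Friction about 2.5 N, stays where it is left. Inside is a wooden insert with four parallel slots along the cabinet's x, 56 apart, in order of width from the +y side: 10, 14, 20, 28 mm. Above the slot floor the drawer's side walls end at 44, its front at 72.
- drawer_handle (a point): Middle of the drawer's brass bow handle: a round bar 10 thick, 72 long along the cabinet's y, 35 in front of the drawer front (30 clear behind it), 75 above the bench; its two legs run back to the front 36 to each side of the middle. Travels with the drawer.
- slot_10 (a point): Middle of the floor of the 10 mm slot, which holds the thin drawplate. Each slot is 112 long and 22 deep (mouth bevelled a further 4 mm on each side), its floor 19 above the bench, its middle 72 behind the drawer front's outer face. The slot points have the cabinet's axes, travel with the drawer, and lie under the cabinet's top while it is shut.
- slot_14 (a point): Middle of the floor of the 14 mm wide slot (empty), like slot_10.
- slot_20 (a point): Middle of the floor of the 20 mm wide slot (empty), like slot_10.
- slot_28 (a point): Middle of the floor of the 28 mm wide slot (empty; its block is in use elsewhere), like slot_10.
- drawplate_mid (a point): Centre of the drawplate: steel plate 100 long (its x), 12 thick (its y), 60 high (its z), rows of small holes, about 0.5 kg, standing on edge on the pad, centre 30 above the pad's top. Either end may go first. Held by its upper 30 mm the fingers stay clear of the insert when it is seated.
- bezel_block_mid (a point): Centre of the bezel block: steel plate 90 long (its x), 18 thick (its y), 60 high (its z), with four large holes, about 0.65 kg, standing on edge on the pad, centre 30 above the pad's top. Either end may go first. Hold it by its upper 30 mm too.
- thin_drawplate_mid (a point): Centre of the thin drawplate, 100 x 8 x 60, standing in the 10 mm slot; it stays there.
- pad: Grey felt pad, fixed, 170 x 300 (its x, y), 4 thick, on the left of the bench. The drawplate, the bezel block and the dapping block stand on it in a row along its y, about 90 apart, in any order.
- dapping_block: Steel cube, 48 a side, with round hollows, standing on the pad beside the plates; origin at the middle of its underside. Not part of the job.
- squeeze_bottle: White bottle, 60 across, 150 high, behind the pad; origin at the middle of its underside.
- mug: White mug, 80 across, 90 high, at the far side; origin under its middle.
- pliers: Red-handled pliers lying flat, 130 long, between the cabinet and the bottle.
- hammer: Hammer lying flat, 260 long, right of the cabinet; origin under its middle.
- ring: Brass ring, 25 across, 7 high, lying on the terracotta soldering board near the robot on the right.

How it is judged:
On the way, in this order (a step that is already met when the one before it is completed fails the run):
1. the bolt is drawn clear of the keeper (value of joint bolt above 0.018 m), for 0.2 s.
2. the drawer is pulled fully open (value of joint drawer above 0.128 m), for 0.2 s.
At the end, for the whole second after the job is handed in: Drawer open at least 120 mm; drawplate in the 14 mm slot and bezel block in the 20 mm slot, on the floor (centre 30 +- 4 mm above it), within 13 and 18 mm of the slot middle, upright within 0.14 rad, along the slot within 0.12 rad; thin drawplate still in its slot (value of joint drawer above 0.12 m and z of drawplate_mid in the frame of slot_14 between 0.026 and 0.034 m and horizontal distance between drawplate_mid and slot_14 below 0.013 m and angle between each of drawplate_mid, bezel_block_mid's own z axis and vertical below 0.14 rad and angle between the x axis of drawplate_mid and the x axis of slot_14, either way round below 0.12 rad and z of bezel_block_mid in the frame of slot_20 between 0.026 and 0.034 m and horizontal distance between bezel_block_mid and slot_20 below 0.018 m and angle between the x axis of bezel_block_mid and the x axis of slot_20, either way round below 0.12 rad and distance between thin_drawplate_mid and slot_10 below 0.04 m); the robot touches nothing.
It fails at once if a plate is dropped into its slot (faster than 0.45 m/s within the slot's last 50 mm) ((horizontal distance between drawplate_mid and slot_14 below 0.03 m and z of drawplate_mid in the frame of slot_14 below 0.08 m and linear speed of drawplate above 0.45 m/s) or (horizontal distance between bezel_block_mid and slot_20 below 0.03 m and z of bezel_block_mid in the frame of slot_20 below 0.08 m and linear speed of bezel_block above 0.45 m/s)).
It fails at once if something that is not part of the job is moved by more than 30 mm, or the thin drawplate lifted from its slot (distance of any of dapping_block, squeeze_bottle, mug, pliers, hammer, ring from where it was at the start of the episode above 0.03 m or z of thin_drawplate_mid in the frame of slot_10 above 0.05 m).
It also fails if it takes over 72 s, if anything falls off the work surface, if the arm or the gripper's body presses on something with over 40 N, if the wrist force passes 120 N, or if a joint passes its speed limit or range.

## Working session

There is one attempt and no reset: what is moved stays moved. The work goes in short steps, Python scripts to look and compute and a tool call to move; the robot and the scene stay as the last step left them, time stands still between calls to the robot, and variables do not carry over. Pictures are saved under pics/ and viewed, at most 10 in all, crops included, and the job is handed in when it is done.

Besides the shell and the picture viewer there is one more tool, called after "Request:" by a JSON object that holds its "op" and its "data", one argument or row to a line. play_rows: Moves the arm, as the interface text tells. Its arguments: {"type":"object","properties":{"plan":{"type":"array","items":{"type":"array","items":{"type":"number"}}},"force":{"type":"number"}},"required":["plan"]}

```bash
ls; mkdir -p pics; cat > h.py <<'E'
import numpy as np, cv2
from workcell import env, vision
def ray(cam,px,z):
    c=vision.calibration(cam);K=np.array(c["intrinsics"]);R=np.array(c["R"]);t=np.array(c["t"])
    d=R.T@np.linalg.inv(K)@np.array([px[0],px[1],1.]);o=-R.T@t
    return o+d*(z-o[2])/d[2]
def cloud(cam,dep):
    c=vision.calibration(cam);K=np.array(c["intrinsics"]);R=np.array(c["R"]);t=np.array(c["t"])
    v,u=np.mgrid[:480,:640];p=np.stack([(u-K[0,2])/K[0,0]*dep,(v-K[1,2])/K[1,1]*dep,dep],-1)
    return (p-t)@R
E
python3 - <<'E'
from h import *
for c in("top","side"):
    im,d=vision.get_image(c);cv2.imwrite(f"pics/{c}0.png",im[:,:,::-1]);np.save(f"{c}0.npy",d)
    k=vision.calibration(c);print(c,-np.array(k["R"]).T@k["t"])
    for n,z in dict(bolt_knob=.075,drawer_handle=.075,drawplate_mid=.064,bezel_block_mid=.064,dapping_block=.004,cabinet=0).items():
        for r in vision.landmark_of(n,c)[:2]: print(n,np.round(r["position"]),round(r["score"],2),ray(c,r["position"],z if 'mid' not in n else .034).round(3))
print(env.observe())
E
```

```text
pics
top [ 0.34277335 -0.07992924  1.29717306]
bolt_knob [395. 210.] 0.59 [ 0.603 -0.235  0.075]
drawer_handle [344. 215.] 0.59 [ 0.593 -0.117  0.075]
drawplate_mid [187. 249.] 0.64 [0.519 0.262 0.034]
bezel_block_mid [149. 260.] 0.91 [0.494 0.352 0.034]
dapping_block [231. 264.] 0.96 [0.486 0.16  0.004]
cabinet [339. 206.] 0.97 [ 0.631 -0.107  0.   ]
side [ 0.49664576 -0.73151176  0.88676506]
bolt_knob [351. 302.] 0.46 [ 0.606 -0.222  0.075]
drawer_handle [339. 267.] 0.78 [ 0.589 -0.129  0.075]
drawplate_mid [301. 172.] 0.7 [0.521 0.247 0.034]
drawplate_mid [372. 157.] 0.54 [0.733 0.301 0.034]
bezel_block_mid [294. 148.] 0.77 [0.505 0.358 0.034]
bezel_block_mid [356. 195.] 0.22 [0.665 0.143 0.034]
dapping_block [290. 199.] 0.97 [0.486 0.171 0.004]
cabinet [354. 280.] 0.68 [ 0.63  -0.115  0.   ]
cabinet [300. 169.] 0.58 [0.517 0.301 0.   ]
{'time_s': 0.7, 'joint_pos': array([-1.12623179,  0.68906703, -0.19459695,  1.5653084 ,  0.15732677,
        0.90250414, -0.21507621]), 'joint_velocities': array([-0.00097583, -0.0010206 ,  0.00101163,  0.00211437, -0.00036002,
        0.00059546, -0.0002762 ]), 'joint_efforts': array([ 7.29929034e-04, -5.27369678e+01, -1.26693986e+00, -1.53715682e+01,
       -5.20580588e-02, -4.99017915e-04,  3.35580148e-05]), 'tcp_pos': array([0.24956149, 0.57303474, 0.26076099]), 'eef_rot': array([6.40599435e-01, 3.07555240e+00, 1.50411656e-04]), 'contact_force': array([ 0.19336238,  0.46534444, -1.2950369 ]), 'torque': array([-0.04751576,  0.00446407,  0.00078176]), 'gripper_force': 0.0, 'gripper_width': 0.08816000511626583}
```

```bash
python3 - <<'E'
from h import *
im=cv2.imread("pics/top0.png");cv2.imwrite("pics/topc.png",cv2.resize(im[140:320,110:440],None,fx=2.4,fy=2.4,interpolation=cv2.INTER_CUBIC))
im=cv2.imread("pics/side0.png");cv2.imwrite("pics/sidec.png",cv2.resize(im[100:400,230:530],None,fx=2,fy=2,interpolation=cv2.INTER_CUBIC))
for cam in("top","side"):
    P=cloud(cam,np.load(cam+"0.npy"))
    def box(lo,hi):
        m=np.all((P>lo)&(P<hi),-1);return P[m]
    def rect(q,n):
        if len(q)<8:print(cam,n,len(q));return
        (c,s,a)=cv2.minAreaRect((q[:,:2]*1000).astype(np.float32));print(cam,n,len(q),np.round(c,1),np.round(s,1),round(a,2),q[:,2].max().round(4))
    rect(box((.4,.22,.057),(.62,.31,.072)),"drawplate")
    rect(box((.4,.31,.057),(.62,.42,.072)),"bezel")
    rect(box((.4,.1,.045),(.62,.21,.06)),"dap")
    rect(box((.6,-.35,.102),(.95,.12,.112)),"cabtop")
    rect(box((.55,-.19,.068),(.615,-.06,.085)),"handle")
    rect(box((.55,-.26,.066),(.625,-.2,.085)),"knob")
E
```

```text
top drawplate 240 [518.9 257.9] [ 13.8 100.5] 88.64 0.071
top bezel 324 [505.2 350.6] [90.5 20.8] 9.82 0.0707
top dap 415 [483.5 171.7] [48.2 49.2] 4.83 0.0591
top cabtop 7483 [728.2 -99.4] [207.8 326.3] 7.73 0.112
top handle 211 [ 599.4 -116.4] [30.9 84. ] 0.13 0.0849
top knob 41 [ 611.6 -224.8] [11.8 23.8] 88.78 0.084
side drawplate 175 [521.5 253.3] [22.5 96.8] 89.73 0.0705
side bezel 182 [507.4 348.4] [88.9 25.1] 9.37 0.0702
side dap 252 [485.7 169.6] [48.1 52.7] 6.61 0.0565
side cabtop 6572 [ 730.4 -101.3] [208.6 328.8] 7.76 0.112
side handle 190 [ 604.4 -119.4] [30.3 82.3] 7.95 0.0849
side knob 45 [ 613.5 -228.9] [22.5  9.3] 12.75 0.0847
```

View pics/topc.png

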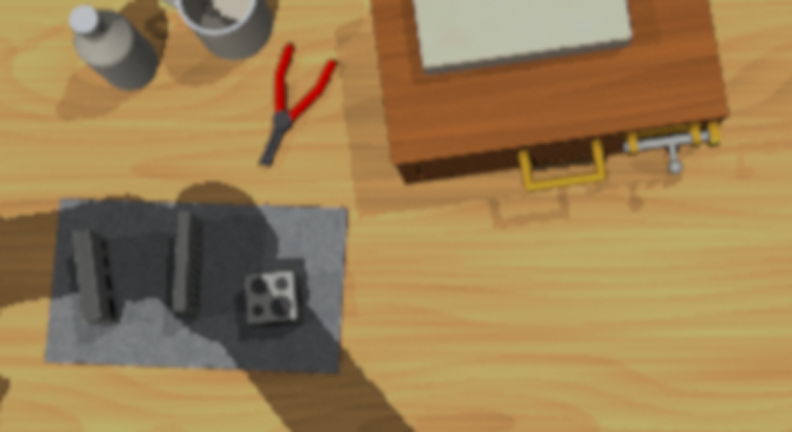

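View pics/sidec.png

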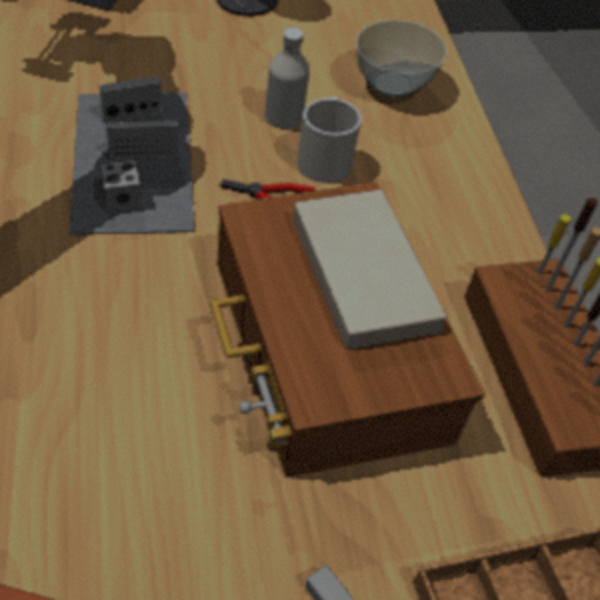

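The top crop shows the bezel block at about (90,275), the drawplate at (185,262) and the dapping block at (270,297). The handle is at (562,180) and the bolt knob at (675,167). The side view agrees with this. Cabinet yaw is about 7.7°, its front middle is at about (0.630, -0.114) and the knob is at about (0.609, -0.228). Moving to the knob now.

Request:
{"op": "play_rows", "data": {
  "plan": [
    [0, 0, 0.347, 0.4, -0.89, 0, 0.5],
    [0, 0, 0.347, 0.4, -0.89, 0, 0.5],
    [0, 0, 0.347, 0.4, -0.89, 0, 0.5],
    [0, 0, 0.347, 0.4, -0.89, 0, 0.5],
    [0, 0, 0.347, 0.4, -0.89, 0, 0.5],
    [0, 0, 0.347, 0.4, -0.89, 0, 0.5],
    [0, 0, 0.347, 0.4, -0.89, 0, 0.5],
    [0, 0, 0.347, 0.4, -0.89, 0, 0.5]
  ]
}}

```text
time_s: 1.37
tcp_pos: [0.309, 0.4407, 0.2609]
eef_rot: [0.211, -3.134, -0.002]
contact_force: [0.3, 0.8, 0.5]
gripper_width: 0.0439
gripper_force: 0.0
```

Request:
{"op": "play_rows", "data": {
  "plan": [
    [0, 0, 0, 0.4, -0.89, 0, 0.5],
    [0, 0, 0, 0.4, -0.89, 0, 0.5],
    [0, 0, 0, 0.4, -0.89, 0, 0.5],
    [0, 0, 0, 0.4, -0.89, 0, 0.5],
    [0, 0, 0, 0.4, -0.89, 0, 0.5],
    [0, 0, 0, 0.4, -0.89, 0, 0.5],
    [0, 0, 0, 0.4, -0.89, 0, 0.5],
    [0, 0, 0, 0.4, -0.89, 0, 0.5]
  ]
}}

```text
time_s: 2.03
tcp_pos: [0.3687, 0.3084, 0.2609]
eef_rot: [-0.216, 3.134, 0.003]
contact_force: [-0.1, -0.4, 0.4]
gripper_width: 0.044
gripper_force: 0.0
```

Request:
{"op": "play_rows", "data": {
  "plan": [
    [0, 0, 0, 0.4, -0.89, 0, 0.5],
    [0, 0, 0, 0.4, -0.89, 0, 0.5],
    [0, 0, 0, 0.4, -0.89, 0, 0.5],
    [0, 0, 0, 0.4, -0.89, 0, 0.5],
    [0, 0, 0, 0.4, -0.89, 0, 0.5],
    [0, 0, 0, 0.4, -0.89, 0, 0.5],
    [0, 0, 0, 0.4, -0.89, 0, 0.5],
    [0, 0, 0, 0.4, -0.89, 0, 0.5]
  ]
}}

```text
time_s: 2.7
tcp_pos: [0.4289, 0.175, 0.2609]
eef_rot: [-0.217, 3.134, 0.003]
contact_force: [-0.1, -0.1, 0.5]
gripper_width: 0.0441
gripper_force: 0.0
```

Request:
{"op": "play_rows", "data": {
  "plan": [
    [0, 0, 0, 0.4, -0.89, 0, 0.5],
    [0, 0, 0, 0.4, -0.89, 0, 0.5],
    [0, 0, 0, 0.4, -0.89, 0, 0.5],
    [0, 0, 0, 0.4, -0.89, 0, 0.5],
    [0, 0, 0, 0.4, -0.89, 0, 0.5],
    [0, 0, 0, 0.4, -0.89, 0, 0.5],
    [0, 0, 0, 0.4, -0.89, 0, 0.5],
    [0, 0, 0, 0.4, -0.89, 0, 0.5]
  ]
}}

```text
time_s: 3.37
tcp_pos: [0.489, 0.0416, 0.2609]
eef_rot: [-0.218, 3.134, 0.002]
contact_force: [-0.2, 0.0, 0.4]
gripper_width: 0.0442
gripper_force: 0.0
```

Request:
{"op": "play_rows", "data": {
  "plan": [
    [0, 0, 0, 0.4, -0.89, 0, 0.5],
    [0, 0, 0, 0.4, -0.89, 0, 0.5],
    [0, 0, 0, 0.4, -0.89, 0, 0.5],
    [0, 0, 0, 0.4, -0.89, 0, 0.5],
    [0, 0, 0, 0.4, -0.89, 0, 0.5],
    [0, 0, 0, 0.4, -0.89, 0, 0.5],
    [0, 0, 0, 0.4, -0.89, 0, 0.5],
    [0, 0, 0, 0.4, -0.89, 0, 0.5]
  ]
}}

```text
time_s: 4.03
tcp_pos: [0.5492, -0.0916, 0.2609]
eef_rot: [0.218, -3.134, -0.002]
contact_force: [-0.5, 0.2, 0.3]
gripper_width: 0.0438
gripper_force: 0.0
```

Request:
{"op": "play_rows", "data": {
  "plan": [
    [0, 0, 0, 0.4, -0.91, 0, 0.5],
    [0, 0, 0, 0.4, -0.91, 0, 0.5],
    [0, 0, 0, 0.4, -0.91, 0, 0.5],
    [0, 0, 0, 0.4, -0.91, 0, 0.5],
    [0, 0, 0, 0.4, -0.91, -0.3, 0.5],
    [0, 0, 0, 0.4, -0.91, -0.6, 0.5],
    [0, 0, 0, 0.4, -0.91, -0.6, 0.5],
    [0, 0, 0, 0.4, -0.91, -0.6, 0.5]
  ]
}}

```text
time_s: 4.7
tcp_pos: [0.6077, -0.2286, 0.1683]
eef_rot: [0.215, -3.128, -0.005]
contact_force: [-0.7, -0.5, 0.7]
gripper_width: 0.0443
gripper_force: 0.0
```

Request:
{"op": "play_rows", "data": {
  "plan": [
    [0, 0, 0, 0, 0, -0.1, 0.5],
    [0, 0, 0, 0, 0, -0.2, 0.5],
    [0, 0, 0, 0, 0, -0.3, 0.5],
    [0, 0, 0, 0, 0, -0.4, 0.5],
    [0, 0, 0, 0, 0, -0.5, 0.5],
    [0, 0, 0, 0, 0, -0.59, 0.5],
    [0, 0, 0, 0, 0, -0.59, 0.5],
    [0, 0, 0, 0, 0, -0.59, 0.5]
  ]
}}

```text
time_s: 5.37
tcp_pos: [0.6104, -0.2304, 0.0834]
eef_rot: [-0.212, 3.133, -0.0]
contact_force: [-0.1, -0.7, -0.3]
gripper_width: 0.0441
gripper_force: 0.0
```

Request:
{"op": "play_rows", "data": {
  "plan": [
    [0, 0, 0, 0, 0, 0, 0.0],
    [0, 0, 0, 0, 0, 0, 0.0],
    [0, 0, 0, 0, 0, 0, 0.0],
    [0, 0, 0, 0, 0, 0, 0.0],
    [0, 0, 0, 0, 0, 0, 0.0],
    [0, 0, 0, 0, 0, 0, 0.0],
    [0, 0, 0, 0, 0, 0, 0.0],
    [0, 0, 0, 0, 0, 0, 0.0]
  ],
  "force": 6
}}

```text
time_s: 6.03
tcp_pos: [0.6099, -0.2297, 0.0827]
eef_rot: [-0.212, 3.134, 0.002]
contact_force: [-0.8, 5.3, 6.1]
gripper_width: 0.013
gripper_force: 6.0
```

Request:
{"op": "play_rows", "data": {
  "plan": [
    [0, 0, 0, -0.004, 0.03, 0, 0.0],
    [0, 0, 0, -0.008, 0.06, 0, 0.0],
    [0, 0, 0, -0.012, 0.09, 0, 0.0],
    [0, 0, 0, -0.016, 0.12, 0, 0.0],
    [0, 0, 0, -0.02, 0.15, 0, 0.0],
    [0, 0, 0, -0.022, 0.165, 0, 0.0],
    [0, 0, 0, -0.022, 0.165, 0, 0.0],
    [0, 0, 0, -0.022, 0.165, 0, 0.0]
  ]
}}

```text
time_s: 6.7
tcp_pos: [0.6065, -0.2052, 0.0826]
eef_rot: [-0.212, 3.134, 0.001]
contact_force: [-0.6, 1.2, 6.0]
gripper_width: 0.0132
gripper_force: 6.0
```

Request:
{"op": "play_rows", "data": {
  "plan": [
    [0, 0, 0, 0, 0, 0, 0.0],
    [0, 0, 0, 0, 0, 0, 0.25],
    [0, 0, 0, 0, 0, 0, 0.25],
    [0, 0, 0, 0, 0, 0, 0.25],
    [0, 0, 0, 0, 0, 0.1, 0.25],
    [0, 0, 0, 0, 0, 0.2, 0.25],
    [0, 0, 0, 0, 0, 0.4, 0.25],
    [0, 0, 0, 0, 0, 0.4, 0.25]
  ]
}}

```text
time_s: 7.37
tcp_pos: [0.6087, -0.2066, 0.1464]
eef_rot: [-0.21, 3.128, -0.003]
contact_force: [0.4, 0.3, 0.7]
gripper_width: 0.0216
gripper_force: 0.0
```

```bash
python3 - <<'E'
from h import *
print(env.observe()["tcp_pos"])
im,d=vision.get_image("side");cv2.imwrite("pics/side1.png",cv2.resize(im[200:360,270:470],None,fx=3,fy=3)[:,:,::-1])
for n in("bolt_knob","drawer_handle"):
    for r in vision.landmark_of(n,"side")[:2]: print(n,np.round(r["position"]),r["score"],ray("side",r["position"],.075))
E
```

```text
[ 0.6087001  -0.20663761  0.14641721]
bolt_knob [349. 295.] 0.4 [ 0.60323421 -0.20539499  0.075     ]
drawer_handle [339. 264.] 0.73 [ 0.58966801 -0.12083739  0.075     ]
drawer_handle [291. 198.] 0.72 [0.48957233 0.10389926 0.075     ]
```

View pics/side1.png

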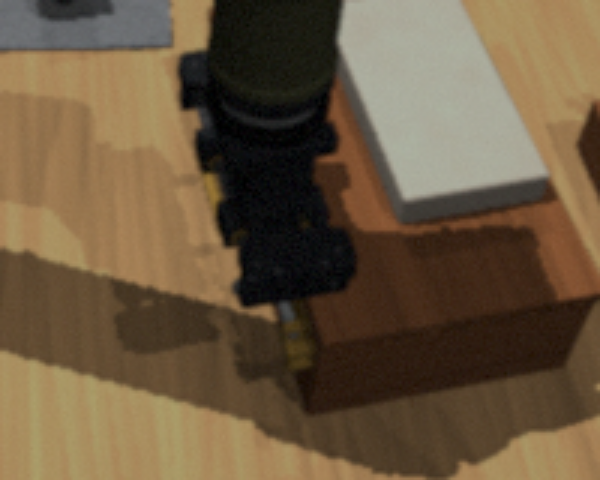

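Request:
{"op": "play_rows", "data": {
  "plan": [
    [0, 0, 0, 0.01, 0.15, 0, 0.0],
    [0, 0, 0, 0.02, 0.3, 0, 0.0],
    [0, 0, 0, 0.04, 0.45, 0, 0.0],
    [0, 0, 0, 0.057, 0.593, 0, 0.0],
    [0, 0, 0, 0.057, 0.593, 0, 0.0],
    [0, 0, 0, 0.057, 0.593, 0, 0.0],
    [0, 0, 0, 0.057, 0.593, 0, 0.0],
    [0, 0, 0, 0.057, 0.593, 0, 0.0]
  ]
}}

```text
time_s: 8.18
tcp_pos: [0.6141, -0.1193, 0.1414]
eef_rot: [0.207, -3.133, 0.002]
contact_force: [-0.1, 0.3, -0.1]
gripper_width: 0.0002
gripper_force: 0.0
```

Request:
{"op": "play_rows", "data": {
  "plan": [
    [0, 0, 0, 0, 0, -0.05, 0.0],
    [0, 0, 0, 0, 0, -0.1, 0.0],
    [0, 0, 0, 0, 0, -0.15, 0.0],
    [0, 0, 0, 0, 0, -0.2, 0.0],
    [0, 0, 0, 0, 0, -0.24, 0.0],
    [0, 0, 0, 0, 0, -0.24, 0.0],
    [0, 0, 0, 0, 0, -0.24, 0.0],
    [0, 0, 0, 0, 0, -0.24, 0.0]
  ]
}}

```text
time_s: 8.85
tcp_pos: [0.615, -0.1172, 0.1063]
eef_rot: [-0.211, 3.134, 0.0]
contact_force: [0.2, 0.2, -0.4]
gripper_width: 0.0004
gripper_force: 0.0
```

Request:
{"op": "play_rows", "data": {
  "plan": [
    [0, 0, 0, 0, 0, -0.03, 0.0],
    [0, 0, 0, 0, 0, -0.06, 0.0],
    [0, 0, 0, 0, 0, -0.09, 0.0],
    [0, 0, 0, 0, 0, -0.12, 0.0],
    [0, 0, 0, 0, 0, -0.147, 0.0],
    [0, 0, 0, 0, 0, -0.147, 0.0],
    [0, 0, 0, 0, 0, -0.147, 0.0],
    [0, 0, 0, 0, 0, -0.147, 0.0]
  ]
}}

```text
time_s: 9.52
tcp_pos: [0.6149, -0.1172, 0.0842]
eef_rot: [-0.211, 3.134, 0.0]
contact_force: [0.5, -1.1, 0.4]
gripper_width: 0.0007
gripper_force: 0.0
```

Request:
{"op": "play_rows", "data": {
  "plan": [
    [0, 0, 0, -0.05, -0.007, 0, 0.0],
    [0, 0, 0, -0.15, -0.02, 0, 0.0],
    [0, 0, 0, -0.27, -0.037, 0, 0.0],
    [0, 0, 0, -0.39, -0.053, 0, 0.0],
    [0, 0, 0, -0.51, -0.069, 0, 0.0],
    [0, 0, 0, -0.63, -0.085, 0, 0.0],
    [0, 0, 0, -0.72, -0.098, 0, 0.0],
    [0, 0, 0, -0.8, -0.109, 0, 0.0]
  ]
}}

```text
time_s: 10.18
tcp_pos: [0.4951, -0.1335, 0.0849]
eef_rot: [-0.211, 3.131, 0.001]
contact_force: [4.1, 0.8, -2.7]
gripper_width: 0.0003
gripper_force: 1.7
```

Request:
{"op": "play_rows", "data": {
  "plan": [
    [0, 0, 0, -0.04, -0.006, 0, 0.0],
    [0, 0, 0, -0.08, -0.011, 0, 0.0],
    [0, 0, 0, -0.12, -0.017, 0, 0.0],
    [0, 0, 0, -0.15, -0.021, 0, 0.0],
    [0, 0, 0, -0.17, -0.024, 0, 0.0],
    [0, 0, 0, -0.185, -0.025, 0, 0.0],
    [0, 0, 0, -0.185, -0.025, 0, 0.0],
    [0, 0, 0, -0.185, -0.025, 0, 0.0]
  ]
}}

```text
time_s: 10.85
tcp_pos: [0.4691, -0.1373, 0.0844]
eef_rot: [-0.211, 3.131, 0.0]
contact_force: [4.9, -0.4, 1.6]
gripper_width: 0.0005
gripper_force: 2.5
```

Request:
{"op": "play_rows", "data": {
  "plan": [
    [0, 0, 0, -0.01, -0.001, 0, 0.0],
    [0, 0, 0, -0.02, -0.003, 0, 0.0],
    [0, 0, 0, -0.03, -0.004, 0, 0.0],
    [0, 0, 0, -0.04, -0.005, 0, 0.0],
    [0, 0, 0, -0.05, -0.006, 0, 0.0],
    [0, 0, 0, -0.05, -0.006, 0, 0.0],
    [0, 0, 0, -0.05, -0.006, 0, 0.0],
    [0, 0, 0, -0.05, -0.006, 0, 0.0]
  ]
}}

```text
time_s: 11.52
tcp_pos: [0.4686, -0.1373, 0.0848]
eef_rot: [-0.212, 3.117, 0.002]
contact_force: [15.7, -0.1, -6.7]
gripper_width: 0.0004
gripper_force: 7.7
```

Request:
{"op": "play_rows", "data": {
  "plan": [
    [0, 0, 0, 0.03, 0.004, 0, 0.0],
    [0, 0, 0, 0.06, 0.008, 0, 0.0],
    [0, 0, 0, 0.09, 0.012, 0, 0.0],
    [0, 0, 0, 0.09, 0.012, 0.1, 0.0],
    [0, 0, 0, 0.09, 0.012, 0.3, 0.0],
    [0, 0, 0, 0.09, 0.012, 0.5, 0.0],
    [0, 0, 0, 0.09, 0.012, 0.7, 0.0],
    [0, 0, 0, 0.09, 0.012, 0.9, 0.0]
  ]
}}

```text
time_s: 12.18
tcp_pos: [0.4705, -0.1365, 0.2198]
eef_rot: [0.21, -3.129, -0.001]
contact_force: [0.5, -0.4, 0.4]
gripper_width: 0.0006
gripper_force: 0.0
```

Request:
{"op": "play_rows", "data": {
  "plan": [
    [0, 0, -0.05, 0.1, 0.2, 0, 0.5],
    [0, 0, -0.1, 0.1, 0.4, 0, 0.5],
    [0, 0, -0.1, 0.1, 0.6, 0, 0.5],
    [0, 0, -0.1, 0.1, 0.8, 0, 0.5],
    [0, 0, -0.1, 0.1, 1, 0, 0.5],
    [0, 0, -0.1, 0.1, 1, 0, 0.5],
    [0, 0, -0.1, 0.1, 1, 0, 0.5],
    [0, 0, -0.1, 0.1, 1, 0, 0.5]
  ]
}}

```text
time_s: 12.85
tcp_pos: [0.4867, 0.0124, 0.2186]
eef_rot: [-0.036, -3.138, 0.003]
contact_force: [-0.5, 0.0, -0.3]
gripper_width: 0.0441
gripper_force: 0.0
```

Request:
{"op": "play_rows", "data": {
  "plan": [
    [0, 0, 0, 0.1, 0.2, 0, 0.5],
    [0, 0, 0, 0.1, 0.4, 0, 0.5],
    [0, 0, 0, 0.1, 0.6, 0, 0.5],
    [0, 0, 0, 0.1, 0.8, 0, 0.5],
    [0, 0, 0, 0.1, 1, 0, 0.5],
    [0, 0, 0, 0.1, 1, 0, 0.5],
    [0, 0, 0, 0.1, 1, 0, 0.5],
    [0, 0, 0, 0.1, 1, 0, 0.5]
  ]
}}

```text
time_s: 13.52
tcp_pos: [0.5029, 0.1608, 0.2187]
eef_rot: [-0.04, -3.14, 0.004]
contact_force: [-0.7, -1.1, 0.2]
gripper_width: 0.0441
gripper_force: 0.0
```

```bash
cat >> h.py <<'E'
def rect(P,lo,hi,n):
    q=P[np.all((P>lo)&(P<hi),-1)]
    if len(q)<8: print(n,len(q));return
    c,s,a=cv2.minAreaRect((q[:,:2]*1000).astype(np.float32));print(n,len(q),np.round(c,1),np.round(s,1),round(a,2))
E
python3 - <<'E'
from h import *
o=env.observe();print(o["tcp_pos"],o["eef_rot"])
for cam in("top","side"):
    im,d=vision.get_image(cam);P=cloud(cam,d);np.save(cam+"1.npy",d)
    if cam=="top": cv2.imwrite("pics/top1.png",cv2.resize(im[180:300,280:440],None,fx=5,fy=5,interpolation=cv2.INTER_CUBIC)[:,:,::-1])
    for n in("slot_10","slot_14","slot_20","slot_28","thin_drawplate_mid"):
        for r in vision.landmark_of(n,cam)[:1]: print(cam,n,np.round(r["position"]),round(r["score"],2),ray(cam,r["position"],.049 if "thin" in n else .019).round(4))
    rect(P,(.45,-.3,.07),(.62,.0,.085),"thin top")
    rect(P,(.45,-.3,.086),(.62,.05,.097),"front top")
E
```

```text
[0.50292779 0.16077819 0.21871642] [-0.04026848 -3.1398349   0.00403158]
top slot_10 [335. 235.] 0.95 [ 0.5541 -0.0962  0.019 ]
top slot_14 [335. 235.] 0.95 [ 0.5541 -0.0962  0.019 ]
top slot_20 [335. 235.] 0.95 [ 0.5541 -0.0962  0.019 ]
top slot_28 [335. 235.] 0.95 [ 0.5541 -0.0962  0.019 ]
top thin_drawplate_mid [313. 237.] 0.6 [ 0.5445 -0.0436  0.049 ]
thin top 665 [ 505.9 -141.3] [255.7 130.5] 77.32
front top 894 [ 533.9 -107.6] [327.8 154.4] 82.16
side slot_10 [317. 255.] 0.89 [ 0.5465 -0.0447  0.019 ]
side slot_14 [317. 255.] 0.89 [ 0.5465 -0.0447  0.019 ]
side slot_20 [317. 255.] 0.89 [ 0.5465 -0.0447  0.019 ]
side slot_28 [317. 255.] 0.89 [ 0.5465 -0.0447  0.019 ]
side thin_drawplate_mid [315. 246.] 0.82 [ 0.5413 -0.0421  0.049 ]
thin top 753 [ 507.6 -143.6] [256.7 130.8] 77.09
front top 833 [ 506.1 -104.9] [326.8 126.6] 73.8
```

View pics/top1.png

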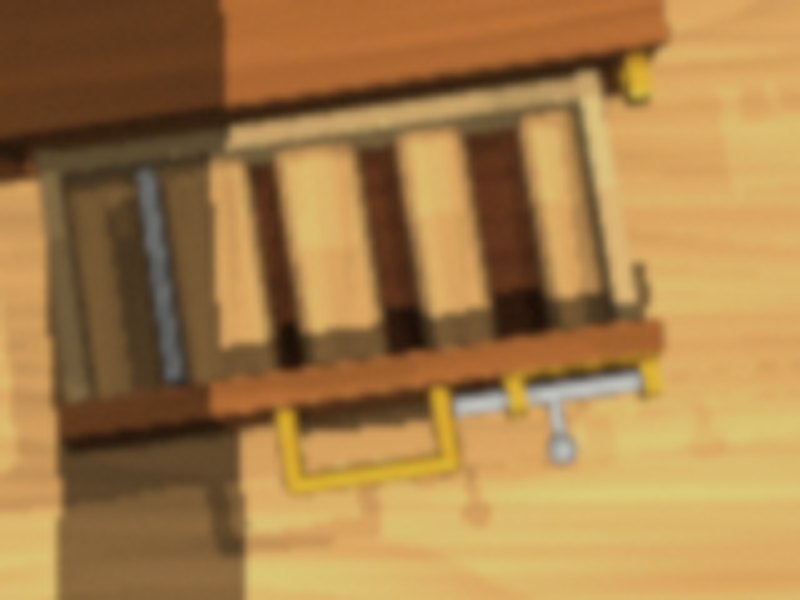

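The drawer is fully open. In the crop, the thin plate is at column 160 and the 14, 20 and 28 mm slots are at about 278, 393 and 508. Next I'll measure the slots from the image edges and the depth.

```bash
python3 - <<'E'
from h import *
a=np.radians(7.75);ex=np.array([np.cos(a),np.sin(a)]);ey=np.array([-ex[1],ex[0]]);o=np.array([.630,-.114])
for cam in("top","side"):
    P=cloud(cam,np.load(cam+"1.npy"));Q=P.copy();q=P[...,:2]-o;Q[...,0]=q@ex;Q[...,1]=q@ey
    rect(Q,(-.125,.06,.068),(-.01,.11,.09),cam+" thin")
    rect(Q,(-.15,-.15,.086),(-.1,.15,.097),cam+" front")
    rect(Q,(.02,-.15,.1),(.07,.15,.115),cam+" cabtop")
    m=(Q[...,0]>-.09)&(Q[...,0]<-.04)&(abs(Q[...,1])<.13)
    b=np.round(Q[m][:,1]/.002).astype(int)
    print(cam,[(int(i*2),int(1000*np.median(Q[m][b==i][:,2]))) for i in range(-60,61) if (b==i).any()])
# colour edges in top image on plane z=.043
im,_=vision.get_image("top")
c=vision.calibration("top");K,R,t=map(np.array,(c["intrinsics"],c["R"],c["t"]))
g=im.astype(float).sum(2).astype(np.float32)
ys=np.arange(-.13,.13,.0005)
pr=[]
for x in np.arange(-.09,-.05,.004):
    W=np.c_[o+x*ex+ys[:,None]*ey,np.full(len(ys),.043)]
    p=(W@R.T+t)@K.T;p=(p[:,:2]/p[:,2:]).astype(np.float32)
    pr.append(cv2.remap(g,p[:,:1],p[:,1:],cv2.INTER_LINEAR)[:,0])
pr=np.mean(pr,0);d=np.gradient(cv2.GaussianBlur(pr[:,None].astype(np.float32),(1,9),2)[:,0])
for i in range(2,len(d)-2):
    if abs(d[i])==abs(d[i-2:i+3]).max() and abs(d[i])>6: print(round(ys[i]*1000,1),round(float(d[i]),1),end="; ")
E
```

```text
top thin 149 [-65.3  84.4] [ 18.5 114. ] 82.26
top front 861 [-134.5    0.8] [279.   23.2] 88.69
top cabtop 2723 [45. -0.] [ 50.  299.9] 0.0
top [(-120, 41), (-118, 39), (-116, 40), (-114, 40), (-112, 39), (-110, 42), (-108, 40), (-106, 42), (-104, 40), (-102, 40), (-100, 38), (-98, 35), (-96, 20), (-94, 17), (-92, 20), (-90, 19), (-88, 18), (-86, 18), (-84, 19), (-82, 19), (-80, 17), (-78, 18), (-76, 18), (-74, 19), (-72, 20), (-70, 34), (-68, 37), (-66, 40), (-64, 40), (-62, 42), (-60, 41), (-58, 41), (-56, 40), (-54, 40), (-52, 40), (-50, 42), (-48, 42), (-46, 39), (-44, 40), (-42, 40), (-40, 39), (-38, 35), (-36, 22), (-34, 19), (-32, 19), (-30, 19), (-28, 19), (-26, 18), (-24, 19), (-22, 19), (-20, 17), (-18, 21), (-16, 38), (-14, 40), (-12, 40), (-10, 40), (-8, 40), (-6, 40), (-4, 39), (-2, 41), (0, 41), (2, 40), (4, 41), (6, 40), (8, 41), (10, 40), (12, 39), (14, 39), (16, 39), (18, 43), (20, 39), (22, 25), (24, 19), (26, 18), (28, 19), (30, 20), (32, 19), (34, 18), (36, 36), (38, 40), (40, 40), (42, 41), (44, 40), (46, 40), (48, 41), (50, 41), (52, 41), (54, 40), (56, 41), (5
[... 960 characters left out ...]
14, 42), (-12, 42), (-10, 43), (-8, 42), (-6, 43), (-4, 41), (-2, 42), (0, 43), (2, 42), (4, 43), (6, 42), (8, 41), (10, 42), (12, 42), (14, 42), (16, 42), (18, 40), (20, 38), (30, 35), (32, 35), (34, 30), (36, 39), (38, 42), (40, 42), (42, 41), (44, 42), (46, 42), (48, 42), (50, 42), (52, 43), (54, 42), (56, 42), (58, 43), (60, 42), (62, 41), (64, 41), (66, 41), (68, 42), (70, 42), (72, 42), (74, 41), (76, 54), (78, 62), (80, 61), (82, 79), (84, 80), (86, 80), (88, 77), (116, 44), (118, 43), (120, 43)]
-127.5 -25.0; -121.0 12.7; -114.5 7.8; -96.5 -19.7; -68.0 19.7; -37.0 -20.0; -16.0 21.4; 22.0 -21.4; 36.5 21.7; 58.5 -15.7; 75.5 -6.2; 81.0 10.0; 89.0 -12.3; 106.0 6.7; 121.0 -6.2; 126.5 6.5;
```

Request:
{"op": "play_rows", "data": {
  "plan": [
    [0, 0, 0.008, 0.114, 0.2, 0, 0.55],
    [0, 0, 0.008, 0.114, 0.4, 0, 0.55],
    [0, 0, 0.008, 0.114, 0.631, 0, 0.55],
    [0, 0, 0.008, 0.114, 0.631, -0.1, 0.55],
    [0, 0, 0.008, 0.114, 0.631, -0.25, 0.55],
    [0, 0, 0.008, 0.114, 0.631, -0.4, 0.55],
    [0, 0, 0.008, 0.114, 0.631, -0.5, 0.55],
    [0, 0, 0.008, 0.114, 0.631, -0.6, 0.55]
  ]
}}

```text
time_s: 14.83
tcp_pos: [0.5198, 0.2582, 0.128]
eef_rot: [-0.015, -3.141, 0.001]
contact_force: [0.1, -0.2, 0.1]
gripper_width: 0.0485
gripper_force: 0.0
```

Request:
{"op": "play_rows", "data": {
  "plan": [
    [0, 0, 0, 0, 0, -0.1, 0.55],
    [0, 0, 0, 0, 0, -0.2, 0.55],
    [0, 0, 0, 0, 0, -0.3, 0.55],
    [0, 0, 0, 0, 0, -0.4, 0.55],
    [0, 0, 0, 0, 0, -0.47, 0.55],
    [0, 0, 0, 0, 0, -0.47, 0.55],
    [0, 0, 0, 0, 0, -0.47, 0.55],
    [0, 0, 0, 0, 0, -0.47, 0.55]
  ]
}}

```text
time_s: 15.5
tcp_pos: [0.5206, 0.2585, 0.0593]
eef_rot: [0.016, 3.141, 0.001]
contact_force: [-0.3, -0.1, -0.8]
gripper_width: 0.0482
gripper_force: 0.0
```

Request:
{"op": "play_rows", "data": {
  "plan": [
    [0, 0, 0, 0, 0, 0, 0.0],
    [0, 0, 0, 0, 0, 0, 0.0],
    [0, 0, 0, 0, 0, 0, 0.0],
    [0, 0, 0, 0, 0, 0, 0.0],
    [0, 0, 0, 0, 0, 0, 0.0],
    [0, 0, 0, 0, 0, 0, 0.0],
    [0, 0, 0, 0, 0, 0, 0.0],
    [0, 0, 0, 0, 0, 0, 0.0]
  ],
  "force": 40
}}

```text
time_s: 16.17
tcp_pos: [0.5202, 0.2582, 0.0588]
eef_rot: [0.016, 3.141, 0.0]
contact_force: [0.5, -0.5, 1.4]
gripper_width: 0.0115
gripper_force: 40.0
```

Request:
{"op": "play_rows", "data": {
  "plan": [
    [0, 0, 0, 0, 0, 0.08, 0.0],
    [0, 0, 0, 0, 0, 0.2, 0.0],
    [0, 0, 0, 0, 0, 0.34, 0.0],
    [0, 0, 0, 0, 0, 0.48, 0.0],
    [0, 0, 0, 0, 0, 0.62, 0.0],
    [0, 0, 0, 0, 0, 0.74, 0.0],
    [0, 0, 0, 0, 0, 0.8, 0.0],
    [0, 0, 0, 0, 0, 0.8, 0.0]
  ]
}}

```text
time_s: 16.83
tcp_pos: [0.5209, 0.2586, 0.1807]
eef_rot: [0.016, 3.139, 0.003]
contact_force: [0.6, 0.6, -4.8]
gripper_width: 0.0118
gripper_force: 39.9
```

Request:
{"op": "play_rows", "data": {
  "plan": [
    [0, 0, 0.01, 0.01, -0.06, 0, 0.0],
    [0, 0, 0.03, 0.02, -0.16, 0, 0.0],
    [0, 0, 0.05, 0.03, -0.28, 0, 0.0],
    [0, 0, 0.07, 0.045, -0.4, 0, 0.0],
    [0, 0, 0.093, 0.06, -0.52, 0, 0.0],
    [0, 0, 0.093, 0.07, -0.64, 0, 0.0],
    [0, 0, 0.093, 0.08, -0.74, 0, 0.0],
    [0, 0, 0.093, 0.086, -0.8, 0, 0.0]
  ]
}}

```text
time_s: 17.5
tcp_pos: [0.5322, 0.1342, 0.177]
eef_rot: [0.209, -3.131, 0.005]
contact_force: [-0.6, -0.9, -4.3]
gripper_width: 0.0116
gripper_force: 39.9
```

Request:
{"op": "play_rows", "data": {
  "plan": [
    [0, 0, 0, 0.01, -0.08, 0, 0.0],
    [0, 0, 0, 0.02, -0.18, 0, 0.0],
    [0, 0, 0, 0.03, -0.28, 0, 0.0],
    [0, 0, 0, 0.045, -0.4, 0, 0.0],
    [0, 0, 0, 0.06, -0.52, 0, 0.0],
    [0, 0, 0, 0.07, -0.64, 0, 0.0],
    [0, 0, 0, 0.08, -0.74, 0, 0.0],
    [0, 0, 0, 0.086, -0.8, 0, 0.0]
  ]
}}

```text
time_s: 18.17
tcp_pos: [0.5456, 0.0157, 0.178]
eef_rot: [0.211, -3.133, 0.002]
contact_force: [-0.4, -0.5, -4.6]
gripper_width: 0.0116
gripper_force: 39.9
```

Request:
{"op": "play_rows", "data": {
  "plan": [
    [0, 0, 0, 0.01, -0.08, 0, 0.0],
    [0, 0, 0, 0.02, -0.18, 0, 0.0],
    [0, 0, 0, 0.03, -0.28, 0, 0.0],
    [0, 0, 0, 0.045, -0.4, 0, 0.0],
    [0, 0, 0, 0.06, -0.52, 0, 0.0],
    [0, 0, 0, 0.07, -0.62, 0, 0.0],
    [0, 0, 0, 0.08, -0.7, 0, 0.0],
    [0, 0, 0, 0.086, -0.74, 0, 0.0]
  ]
}}

```text
time_s: 18.83
tcp_pos: [0.5588, -0.0948, 0.1784]
eef_rot: [0.211, -3.134, 0.001]
contact_force: [-0.8, -1.3, -4.4]
gripper_width: 0.0115
gripper_force: 39.9
```

```bash
python3 - <<'E'
from h import *
o=env.observe();print(o["tcp_pos"],o["eef_rot"])
for cam in("top","side"):
    im,d=vision.get_image(cam)
    cv2.imwrite(f"pics/{cam}2.png",cv2.resize(im[160:320,260:460],None,fx=4,fy=3.75,interpolation=cv2.INTER_CUBIC)[:,:,::-1])
    for r in vision.landmark_of("drawplate_mid",cam)[:2]: print(cam,np.round(r["position"]),round(r["score"],2),ray(cam,r["position"],o["tcp_pos"][2]-.0248).round(4))
    P=cloud(cam,d);z=o["tcp_pos"][2]
    rect(P,(.48,-.13,z-.05),(.64,-.05,z-.026),cam+" plate lower")
E
```

```text
[ 0.55884123 -0.09475287  0.17838539] [ 2.10829362e-01 -3.13403450e+00  1.00816824e-03]
top [493. 227.] 0.16 [ 0.5471 -0.4352  0.1536]
top plate lower 0
side [323. 233.] 0.63 [ 0.5559 -0.0919  0.1536]
side plate lower 112 [ 525.2 -105.3] [12.  35.3] 80.4
```

View pics/side2.png

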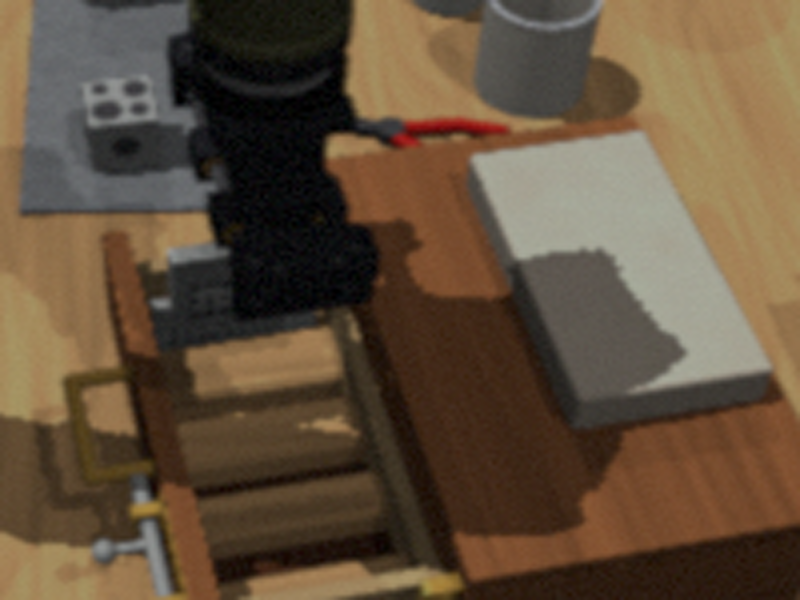

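The side view shows the plate level in the jaws, over the 14 mm slot (left end at about (170,290)). Lowering it now.

Request:
{"op": "play_rows", "data": {
  "plan": [
    [0, 0, 0, 0, 0, -0.06, 0.0],
    [0, 0, 0, 0, 0, -0.14, 0.0],
    [0, 0, 0, 0, 0, -0.22, 0.0],
    [0, 0, 0, 0, 0, -0.3, 0.0],
    [0, 0, 0, 0, 0, -0.38, 0.0],
    [0, 0, 0, 0, 0, -0.44, 0.0],
    [0, 0, 0, 0, 0, -0.48, 0.0],
    [0, 0, 0, 0, 0, -0.5, 0.0]
  ]
}}

```text
time_s: 19.7
tcp_pos: [0.5585, -0.092, 0.1026]
eef_rot: [0.215, -3.133, -0.001]
contact_force: [0.6, 0.2, -3.8]
gripper_width: 0.0119
gripper_force: 39.9
```

Request:
{"op": "play_rows", "data": {
  "plan": [
    [0, 0, 0, 0, 0, -0.01, 0.0],
    [0, 0, 0, 0, 0, -0.02, 0.0],
    [0, 0, 0, 0, 0, -0.03, 0.0],
    [0, 0, 0, 0, 0, -0.04, 0.0],
    [0, 0, 0, 0, 0, -0.05, 0.0],
    [0, 0, 0, 0, 0, -0.06, 0.0],
    [0, 0, 0, 0, 0, -0.06, 0.0],
    [0, 0, 0, 0, 0, -0.06, 0.0]
  ]
}}

```text
time_s: 20.37
tcp_pos: [0.5588, -0.0928, 0.0947]
eef_rot: [0.213, -3.134, -0.0]
contact_force: [-0.7, 0.4, -4.2]
gripper_width: 0.0119
gripper_force: 39.9
```

Request:
{"op": "play_rows", "data": {
  "plan": [
    [0, 0, 0, 0, 0, -0.01, 0.0],
    [0, 0, 0, 0, 0, -0.02, 0.0],
    [0, 0, 0, 0, 0, -0.03, 0.0],
    [0, 0, 0, 0, 0, -0.04, 0.0],
    [0, 0, 0, 0, 0, -0.05, 0.0],
    [0, 0, 0, 0, 0, -0.06, 0.0],
    [0, 0, 0, 0, 0, -0.06, 0.0],
    [0, 0, 0, 0, 0, -0.06, 0.0]
  ]
}}

```text
time_s: 21.03
tcp_pos: [0.5587, -0.0937, 0.0853]
eef_rot: [0.212, -3.134, 0.001]
contact_force: [1.0, -5.0, -6.4]
gripper_width: 0.0112
gripper_force: 40.0
```

Request:
{"op": "play_rows", "data": {
  "plan": [
    [0, 0, 0, 0, -0.008, -0.01, 0.0],
    [0, 0, 0, 0, -0.01, -0.02, 0.0],
    [0, 0, 0, 0, -0.01, -0.03, 0.0],
    [0, 0, 0, 0, -0.01, -0.04, 0.0],
    [0, 0, 0, 0, -0.01, -0.05, 0.0],
    [0, 0, 0, 0, -0.01, -0.06, 0.0],
    [0, 0, 0, 0, -0.01, -0.07, 0.0],
    [0, 0, 0, 0, -0.01, -0.08, 0.0]
  ]
}}

```text
time_s: 21.7
tcp_pos: [0.5589, -0.0941, 0.0737]
eef_rot: [0.214, -3.134, -0.0]
contact_force: [-4.4, -1.4, 19.1]
gripper_width: 0.0115
gripper_force: 40.0
```

Request:
{"op": "play_rows", "data": {
  "plan": [
    [0, 0, 0, 0, 0, 0, 0.15],
    [0, 0, 0, 0, 0, 0, 0.3],
    [0, 0, 0, 0, 0, 0, 0.3],
    [0, 0, 0, 0, 0, 0, 0.3],
    [0, 0, 0, 0, 0, 0.08, 0.3],
    [0, 0, 0, 0, 0, 0.2, 0.3],
    [0, 0, 0, 0, 0, 0.45, 0.3],
    [0, 0, 0, 0, 0, 0.7, 0.3]
  ]
}}

```text
time_s: 22.37
tcp_pos: [0.5579, -0.094, 0.1798]
eef_rot: [0.214, -3.132, -0.001]
contact_force: [1.8, -0.5, -0.1]
gripper_width: 0.0264
gripper_force: 0.0
```

Request:
{"op": "play_rows", "data": {
  "plan": [
    [0, 0, 0.02, -0.02, 0.15, 0.1, 0.6],
    [0, 0, 0.02, -0.04, 0.35, 0.1, 0.6],
    [0, 0, 0.02, -0.07, 0.55, 0.1, 0.6],
    [0, 0, 0.02, -0.1, 0.75, 0.1, 0.6],
    [0, 0, 0.02, -0.117, 0.986, 0.1, 0.6],
    [0, 0, 0.02, -0.117, 0.986, 0.1, 0.6],
    [0, 0, 0.02, -0.117, 0.986, 0.1, 0.6],
    [0, 0, 0.02, -0.117, 0.986, 0.1, 0.6]
  ]
}}

```text
time_s: 23.03
tcp_pos: [0.5414, 0.0529, 0.1942]
eef_rot: [-0.262, 3.13, -0.001]
contact_force: [0.3, -0.9, -0.2]
gripper_width: 0.0526
gripper_force: 0.0
```

Request:
{"op": "play_rows", "data": {
  "plan": [
    [0, 0, 0, -0.02, 0.15, 0, 0.6],
    [0, 0, 0, -0.04, 0.35, 0, 0.6],
    [0, 0, 0, -0.07, 0.55, 0, 0.6],
    [0, 0, 0, -0.1, 0.75, 0, 0.6],
    [0, 0, 0, -0.117, 0.986, 0, 0.6],
    [0, 0, 0, -0.117, 0.986, 0, 0.6],
    [0, 0, 0, -0.117, 0.986, 0, 0.6],
    [0, 0, 0, -0.117, 0.986, 0, 0.6]
  ]
}}

```text
time_s: 23.7
tcp_pos: [0.5243, 0.1992, 0.1936]
eef_rot: [0.259, -3.131, 0.003]
contact_force: [-0.5, -1.2, 0.2]
gripper_width: 0.0527
gripper_force: 0.0
```

Request:
{"op": "play_rows", "data": {
  "plan": [
    [0, 0, 0, -0.02, 0.15, 0, 0.6],
    [0, 0, 0, -0.04, 0.35, 0, 0.6],
    [0, 0, 0, -0.07, 0.55, 0, 0.6],
    [0, 0, 0, -0.1, 0.75, 0, 0.6],
    [0, 0, 0, -0.117, 0.985, 0, 0.6],
    [0, 0, 0, -0.117, 0.985, 0, 0.6],
    [0, 0, 0, -0.117, 0.985, 0, 0.6],
    [0, 0, 0, -0.117, 0.985, 0, 0.6]
  ]
}}

```text
time_s: 24.37
tcp_pos: [0.5074, 0.3461, 0.1933]
eef_rot: [0.257, -3.131, 0.004]
contact_force: [-0.8, -0.3, 0.0]
gripper_width: 0.053
gripper_force: 0.0
```

```bash
python3 - <<'E'
from h import *
a=np.radians(7.75);ex=np.array([np.cos(a),np.sin(a)]);ey=np.array([-ex[1],ex[0]]);o=np.array([.630,-.114])
s=env.observe();print(s["tcp_pos"],s["eef_rot"])
for cam in("top","side"):
    im,d=vision.get_image(cam);P=cloud(cam,d)
    if cam=="top":cv2.imwrite("pics/top3.png",cv2.resize(im[180:300,280:440],None,fx=5,fy=5,interpolation=cv2.INTER_CUBIC)[:,:,::-1])
    Q=P.copy();q=P[...,:2]-o;Q[...,0]=q@ex;Q[...,1]=q@ey
    rect(Q,(-.12,.0,.066),(-.01,.06,.1),cam+" draw in drawer")
    rect(Q,(-.12,.07,.066),(-.01,.11,.1),cam+" thin")
    m=np.all((Q>(-.11,.0,.06))&(Q<(-.02,.06,.1)),-1);print(np.median(Q[m][:,2]))
    rect(P,(.42,.31,.057),(.6,.4,.075),cam+" bezel")
E
```

```text
[0.50744407 0.34610805 0.19334659] [ 0.25729584 -3.13089845  0.00445027]
top draw in drawer 237 [-62.1  40.7] [ 53.9 108.5] 78.98
top thin 152 [-65.   83.9] [109.3  21.1] 7.34
0.07847587405310102
top bezel 177 [486.8 346.6] [52.6 20.9] 8.6
side draw in drawer 331 [-63.8  17.6] [107.4  35.6] 1.32
side thin 265 [-64.7  81. ] [ 13.8 110.3] 86.83
0.07754552331863551
side bezel 183 [508.  346.5] [91.9 25.1] 12.45
```

View pics/top3.png

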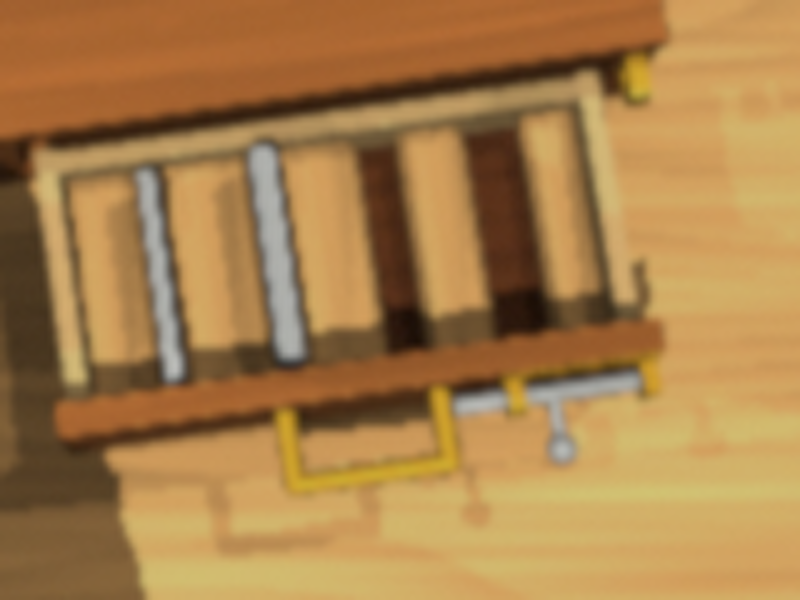

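The drawplate is seated and parallel to the thin plate (crop column about 278, top at z 0.078). Next is the bezel block.

Request:
{"op": "play_rows", "data": {
  "plan": [
    [0, 0, 0, -0.005, 0.02, -0.15, 0.6],
    [0, 0, 0, -0.005, 0.02, -0.3, 0.6],
    [0, 0, 0, -0.005, 0.02, -0.45, 0.6],
    [0, 0, 0, -0.005, 0.02, -0.6, 0.6],
    [0, 0, 0, -0.005, 0.02, -0.72, 0.6],
    [0, 0, 0, -0.005, 0.02, -0.82, 0.6],
    [0, 0, 0, -0.005, 0.02, -0.9, 0.6],
    [0, 0, 0, -0.005, 0.02, -0.9, 0.6]
  ]
}}

```text
time_s: 25.13
tcp_pos: [0.5051, 0.3495, 0.0565]
eef_rot: [0.259, -3.128, 0.005]
contact_force: [-0.1, -1.3, -0.3]
gripper_width: 0.0532
gripper_force: 0.0
```

Request:
{"op": "play_rows", "data": {
  "plan": [
    [0, 0, 0, 0, 0, 0, 0.6],
    [0, 0, 0, 0, 0, 0, 0.0],
    [0, 0, 0, 0, 0, 0, 0.0],
    [0, 0, 0, 0, 0, 0, 0.0],
    [0, 0, 0, 0, 0, 0, 0.0],
    [0, 0, 0, 0, 0, 0, 0.0],
    [0, 0, 0, 0, 0, 0, 0.0],
    [0, 0, 0, 0, 0, 0, 0.0]
  ],
  "force": 40
}}

```text
time_s: 25.8
tcp_pos: [0.5057, 0.3519, 0.059]
eef_rot: [-0.262, 3.13, -0.001]
contact_force: [0.5, -0.7, 3.8]
gripper_width: 0.0176
gripper_force: 39.7
```

Request:
{"op": "play_rows", "data": {
  "plan": [
    [0, 0, 0, 0, 0, 0.08, 0.0],
    [0, 0, 0, 0, 0, 0.2, 0.0],
    [0, 0, 0, 0, 0, 0.34, 0.0],
    [0, 0, 0, 0, 0, 0.48, 0.0],
    [0, 0, 0, 0, 0, 0.62, 0.0],
    [0, 0, 0, 0, 0, 0.74, 0.0],
    [0, 0, 0, 0, 0, 0.8, 0.0],
    [0, 0, 0, 0, 0, 0.8, 0.0]
  ]
}}

```text
time_s: 26.47
tcp_pos: [0.506, 0.3529, 0.1806]
eef_rot: [-0.262, 3.128, 0.003]
contact_force: [0.1, -0.9, -6.3]
gripper_width: 0.0176
gripper_force: 39.7
```

Request:
{"op": "play_rows", "data": {
  "plan": [
    [0, 0, -0.01, 0.01, -0.06, 0, 0.0],
    [0, 0, -0.02, 0.02, -0.16, 0, 0.0],
    [0, 0, -0.02, 0.03, -0.28, 0, 0.0],
    [0, 0, -0.02, 0.045, -0.4, 0, 0.0],
    [0, 0, -0.02, 0.06, -0.52, 0, 0.0],
    [0, 0, -0.02, 0.075, -0.64, 0, 0.0],
    [0, 0, -0.02, 0.09, -0.75, 0, 0.0],
    [0, 0, -0.02, 0.101, -0.85, 0, 0.0]
  ]
}}

```text
time_s: 27.13
tcp_pos: [0.52, 0.2204, 0.1771]
eef_rot: [0.208, -3.131, 0.006]
contact_force: [0.6, -0.2, -7.1]
gripper_width: 0.0179
gripper_force: 39.7
```

Request:
{"op": "play_rows", "data": {
  "plan": [
    [0, 0, 0, 0.012, -0.1, 0, 0.0],
    [0, 0, 0, 0.024, -0.2, 0, 0.0],
    [0, 0, 0, 0.036, -0.3, 0, 0.0],
    [0, 0, 0, 0.048, -0.41, 0, 0.0],
    [0, 0, 0, 0.06, -0.52, 0, 0.0],
    [0, 0, 0, 0.075, -0.63, 0, 0.0],
    [0, 0, 0, 0.09, -0.74, 0, 0.0],
    [0, 0, 0, 0.101, -0.85, 0, 0.0]
  ]
}}

```text
time_s: 27.8
tcp_pos: [0.5345, 0.0939, 0.1773]
eef_rot: [0.209, -3.131, 0.003]
contact_force: [0.5, 0.1, -6.5]
gripper_width: 0.0177
gripper_force: 39.7
```

Request:
{"op": "play_rows", "data": {
  "plan": [
    [0, 0, 0, 0.012, -0.1, 0, 0.0],
    [0, 0, 0, 0.024, -0.2, 0, 0.0],
    [0, 0, 0, 0.036, -0.3, 0, 0.0],
    [0, 0, 0, 0.048, -0.41, 0, 0.0],
    [0, 0, 0, 0.06, -0.52, 0, 0.0],
    [0, 0, 0, 0.075, -0.63, 0, 0.0],
    [0, 0, 0, 0.09, -0.74, 0, 0.0],
    [0, 0, 0, 0.101, -0.85, 0, 0.0]
  ]
}}

```text
time_s: 28.47
tcp_pos: [0.5492, -0.0332, 0.1773]
eef_rot: [0.209, -3.131, 0.002]
contact_force: [1.1, -0.1, -6.5]
gripper_width: 0.0173
gripper_force: 39.7
```

Request:
{"op": "play_rows", "data": {
  "plan": [
    [0, 0, 0, 0.012, -0.1, 0, 0.0],
    [0, 0, 0, 0.024, -0.2, 0, 0.0],
    [0, 0, 0, 0.036, -0.32, 0, 0.0],
    [0, 0, 0, 0.048, -0.44, 0, 0.0],
    [0, 0, 0, 0.07, -0.56, 0, 0.0],
    [0, 0, 0, 0.09, -0.68, 0, 0.0],
    [0, 0, 0, 0.102, -0.77, 0, 0.0],
    [0, 0, 0, 0.102, -0.795, 0, 0.0]
  ]
}}

```text
time_s: 29.13
tcp_pos: [0.5645, -0.1545, 0.1773]
eef_rot: [0.204, -3.132, 0.004]
contact_force: [-0.6, -1.7, -6.1]
gripper_width: 0.0178
gripper_force: 39.7
```

Request:
{"op": "play_rows", "data": {
  "plan": [
    [0, 0, 0, 0, 0, 0, 0.0],
    [0, 0, 0, 0, 0, -0.05, 0.0],
    [0, 0, 0, 0, 0, -0.1, 0.0],
    [0, 0, 0, 0, 0, -0.15, 0.0],
    [0, 0, 0, 0, 0, -0.2, 0.0],
    [0, 0, 0, 0, 0, -0.2, 0.0],
    [0, 0, 0, 0, 0, -0.2, 0.0],
    [0, 0, 0, 0, 0, -0.2, 0.0]
  ]
}}

```text
time_s: 29.8
tcp_pos: [0.5664, -0.1492, 0.1487]
eef_rot: [-0.214, 3.134, 0.0]
contact_force: [1.2, -0.3, -5.2]
gripper_width: 0.0176
gripper_force: 39.7
```

```bash
python3 - <<'E'
from h import *
o=env.observe();print(o["tcp_pos"],o["eef_rot"])
cam="side";im,d=vision.get_image(cam)
cv2.imwrite(f"pics/{cam}4.png",cv2.resize(im[180:340,260:460],None,fx=4,fy=3.75,interpolation=cv2.INTER_CUBIC)[:,:,::-1])
for r in vision.landmark_of("bezel_block_mid",cam)[:2]: print(cam,np.round(r["position"]),round(r["score"],2),ray(cam,r["position"],o["tcp_pos"][2]-.025).round(4))
E
```

```text
[ 0.5664039  -0.14920389  0.14866956] [-2.14017412e-01  3.13417441e+00  2.64293655e-04]
side [333. 261.] 0.58 [ 0.5719 -0.1474  0.1237]
```

View pics/side4.png

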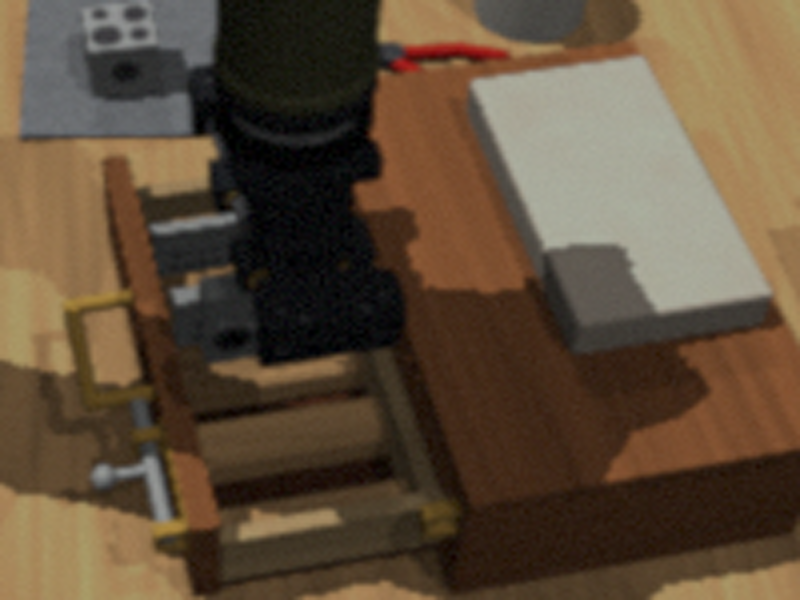

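The side view shows the bezel block level, left end at about (180,320), over the 20 mm slot. Lowering it in stages.

Request:
{"op": "play_rows", "data": {
  "plan": [
    [0, 0, 0, 0, -0.005, -0.04, 0.0],
    [0, 0, 0, 0, -0.005, -0.09, 0.0],
    [0, 0, 0, 0, -0.005, -0.14, 0.0],
    [0, 0, 0, 0, -0.005, -0.19, 0.0],
    [0, 0, 0, 0, -0.005, -0.24, 0.0],
    [0, 0, 0, 0, -0.005, -0.28, 0.0],
    [0, 0, 0, 0, -0.005, -0.31, 0.0],
    [0, 0, 0, 0, -0.005, -0.32, 0.0]
  ]
}}

```text
time_s: 30.57
tcp_pos: [0.5658, -0.1501, 0.0996]
eef_rot: [0.213, -3.133, -0.001]
contact_force: [-0.4, -0.2, -7.0]
gripper_width: 0.0179
gripper_force: 39.7
```

Request:
{"op": "play_rows", "data": {
  "plan": [
    [0, 0, 0, 0, 0, -0.01, 0.0],
    [0, 0, 0, 0, 0, -0.02, 0.0],
    [0, 0, 0, 0, 0, -0.03, 0.0],
    [0, 0, 0, 0, 0, -0.04, 0.0],
    [0, 0, 0, 0, 0, -0.05, 0.0],
    [0, 0, 0, 0, 0, -0.06, 0.0],
    [0, 0, 0, 0, 0, -0.07, 0.0],
    [0, 0, 0, 0, 0, -0.07, 0.0]
  ]
}}

```text
time_s: 31.23
tcp_pos: [0.5661, -0.1503, 0.0899]
eef_rot: [0.213, -3.134, -0.0]
contact_force: [-0.3, 0.5, -6.4]
gripper_width: 0.018
gripper_force: 39.7
```

Bottom at about z 0.035, in the slot and free.

Request:
{"op": "play_rows", "data": {
  "plan": [
    [0, 0, 0, 0, 0, -0.01, 0.0],
    [0, 0, 0, 0, 0, -0.025, 0.0],
    [0, 0, 0, 0, 0, -0.04, 0.0],
    [0, 0, 0, 0, 0, -0.055, 0.0],
    [0, 0, 0, 0, 0, -0.07, 0.0],
    [0, 0, 0, 0, 0, -0.08, 0.0],
    [0, 0, 0, 0, 0, -0.09, 0.0],
    [0, 0, 0, 0, 0, -0.1, 0.0]
  ]
}}

```text
time_s: 31.9
tcp_pos: [0.5662, -0.1503, 0.075]
eef_rot: [0.213, -3.134, -0.0]
contact_force: [0.3, -0.8, -6.8]
gripper_width: 0.0179
gripper_force: 39.7
```

Request:
{"op": "play_rows", "data": {
  "plan": [
    [0, 0, 0, 0, 0, -0.003, 0.0],
    [0, 0, 0, 0, 0, -0.006, 0.0],
    [0, 0, 0, 0, 0, -0.009, 0.0],
    [0, 0, 0, 0, 0, -0.012, 0.0],
    [0, 0, 0, 0, 0, -0.015, 0.0],
    [0, 0, 0, 0, 0, -0.015, 0.0],
    [0, 0, 0, 0, 0, -0.015, 0.0],
    [0, 0, 0, 0, 0, -0.015, 0.0]
  ]
}}

```text
time_s: 32.57
tcp_pos: [0.5666, -0.1503, 0.074]
eef_rot: [-0.213, 3.133, -0.001]
contact_force: [-2.9, 1.3, 5.5]
gripper_width: 0.0177
gripper_force: 39.6
```

Request:
{"op": "play_rows", "data": {
  "plan": [
    [0, 0, 0, 0, 0, 0, 0.2],
    [0, 0, 0, 0, 0, 0, 0.35],
    [0, 0, 0, 0, 0, 0, 0.35],
    [0, 0, 0, 0, 0, 0, 0.35],
    [0, 0, 0, 0, 0, 0.06, 0.35],
    [0, 0, 0, 0, 0, 0.2, 0.35],
    [0, 0, 0, 0, 0, 0.4, 0.35],
    [0, 0, 0, 0, 0, 0.65, 0.35]
  ]
}}

```text
time_s: 33.23
tcp_pos: [0.565, -0.15, 0.1705]
eef_rot: [0.214, -3.131, -0.002]
contact_force: [1.3, -0.9, 0.1]
gripper_width: 0.0309
gripper_force: 0.0
```

Request:
{"op": "play_rows", "data": {
  "plan": [
    [0, 0, 0, 0, 0, 0.2, 0.35],
    [0, 0, 0, -0.2, 0.2, 0.4, 0.35],
    [0, 0, 0, -0.4, 0.4, 0.4, 0.35],
    [0, 0, 0, -0.5, 0.6, 0.4, 0.35],
    [0, 0, 0, -0.5, 0.8, 0.4, 0.35],
    [0, 0, 0, -0.5, 1, 0.4, 0.35],
    [0, 0, 0, -0.5, 1, 0.4, 0.35],
    [0, 0, 0, -0.5, 1, 0.4, 0.35]
  ]
}}

```text
time_s: 33.9
tcp_pos: [0.4915, 0.0018, 0.2313]
eef_rot: [-0.22, 3.132, 0.001]
contact_force: [-0.1, -1.6, 0.2]
gripper_width: 0.0308
gripper_force: 0.0
```

Request:
{"op": "play_rows", "data": {
  "plan": [
    [0, 0, 0, 0, 0.2, 0, 0.35],
    [0, 0, 0, 0, 0.4, 0, 0.35],
    [0, 0, 0, 0, 0.6, 0, 0.35],
    [0, 0, 0, 0, 0.8, 0, 0.35],
    [0, 0, 0, 0, 1, 0, 0.35],
    [0, 0, 0, 0, 1, 0, 0.35],
    [0, 0, 0, 0, 1, 0, 0.35],
    [0, 0, 0, 0, 1, 0, 0.35]
  ]
}}

```text
time_s: 34.57
tcp_pos: [0.4916, 0.1476, 0.2303]
eef_rot: [0.21, -3.134, 0.003]
contact_force: [-0.1, -1.0, 0.6]
gripper_width: 0.0307
gripper_force: 0.0
```

```bash
python3 - <<'E'
from h import *
a=np.radians(7.75);ex=np.array([np.cos(a),np.sin(a)]);ey=np.array([-ex[1],ex[0]]);o=np.array([.630,-.114])
s=env.observe();print(s["tcp_pos"],s["time_s"])
ims=[]
for cam in("top","side"):
    im,d=vision.get_image(cam);P=cloud(cam,d)
    ims.append(cv2.resize(im[180:300,280:440] if cam=="top" else im[200:320,270:430],(400,300),interpolation=cv2.INTER_CUBIC))
    Q=P.copy();q=P[...,:2]-o;Q[...,0]=q@ex;Q[...,1]=q@ey
    for n,y in(("bezel",-.027),("draw",.029)):
        rect(Q,(-.116,y-.022,.066),(-.01,y+.022,.1),cam+" "+n)
        m=np.all((Q>(-.11,y-.02,.06))&(Q<(-.02,y+.02,.1)),-1);print(np.median(Q[m][:,2]))
    rect(Q,(-.15,-.15,.086),(-.11,.15,.097),cam+" front")
cv2.imwrite("pics/end.png",np.hstack(ims)[:,:,::-1])
E
```

```text
[0.49155522 0.14760231 0.23033753] 34.5667
top bezel 320 [-62.2 -26.3] [103.5  26. ] 5.97
0.07854491477398384
top draw 220 [-63.1  29.7] [104.1  12.1] 0.22
0.0783348323466508
top front 880 [-137.8    0.9] [ 23.9 279.3] 0.06
side bezel 421 [-59.6 -29.1] [105.3  31.9] 8.92
0.0791525842547576
side draw 333 [-61.8  28. ] [107.5  26.2] 8.73
0.07785520716850258
side front 805 [-136.6   -2.5] [281.6  24.8] 89.69
```

View pics/end.png

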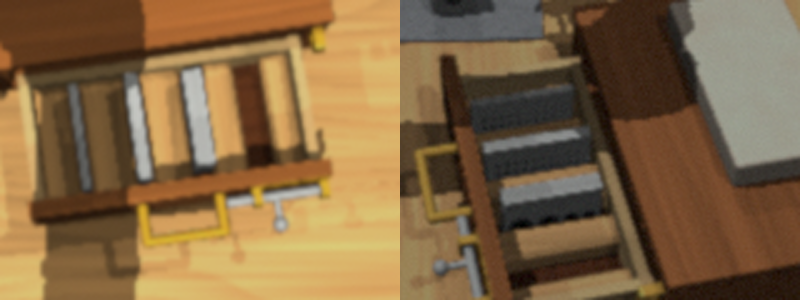

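The picture shows both plates seated upright with their tops at about 0.079: the drawplate at (138,125) and the bezel block at (198,118) in the left half. The drawer is fully open and the arm is clear.

```bash
python3 -c "
from workcell import env
print(env.sign_off())"
```

```text
the job is handed in; nothing more can be done
None
```

The job is handed in at about 35 s of the allowed 72 s: the bolt is drawn, the drawer is fully open, the drawplate is in the 14 mm slot, the bezel block is in the 20 mm slot (both down to the floor by the last pictures), and the arm is clear; the sign-off returned no verdict.

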